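# Re-couple the drive collar of a strap-thread winder

### The job

Slide the full bobbin up off the spindle of the blue thread winder and stand it upright in the wooden tray. Then turn the knurled steel collar that was under it, pressing down, until the keyway hidden in its underside drops over the sprung cross pin, and push the collar flat home onto its seat. Finish with the gripper still holding the collar pushed fully home against the spring, do not let go, and leave the loupe, oil bottle and screwdriver where they are.

Things in the scene. Friction and masses are not known exactly. Their poses are not given: they have to be found in the camera images.
- winder: Fixed blue thread winder. Origin: on the bench under the spindle axis, z up. Its 150 x 100 mm housing reaches 50 mm to -x and 100 mm to +x of this, top 40 mm above the bench; a black knob and a red switch at the +x end rise to 52 mm at most.
- winder_seat (a point): Centre of the winder's round aluminium seat: 46 mm across, its face 12 mm above the housing, 52 mm above the bench. The fixed upright steel spindle stands here, 10 mm in diameter, its top 57 mm above the seat. z up.
- winder_pin (a point): On the spindle axis, 12 mm above the seat: top of the flat brass cross pin through the spindle, 34 mm long and 6 mm wide, hidden under the collar. Its direction is hidden too and differs every time (this point's axes are the winder's, not the pin's). It is sprung: it can be pressed straight down at most 5 mm, about 2.5 N to start and 8.5 N at the bottom.
- collar: Loose knurled steel collar on the spindle, 50 mm in diameter, 24 mm high, bore 12 mm, about 120 g. Origin: centre of its underside, z up. It starts resting on the cross pin, underside 12 mm above the seat. Hidden across its underside runs a keyway 10 mm wide, 8 mm deep, along its own x axis, closed at the rim; it fits the pin either way round, within about 0.12 rad.
- collar_top (a point): Centre of the collar's top. At first the pin is 0.6 to 1.9 rad of clockwise turn away (from above); regrasp if needed. Off the pin it stops 7 mm above the seat when pressed; held pressed, the pin springs up into the keyway as it comes round and the push fades. Keyed, it rides about 4 mm above the seat; about 6 N pushes it flat on the seat; let go, it springs back up.
- bobbin: Full bobbin of red thread with white flanges, 48 mm in diameter, 34 mm high, bore 13 mm, about 70 g. Origin: centre of its underside, z up. It starts on the spindle, standing on top of the collar; the spindle reaches about 21 mm up into it. Grip it across the diameter from above.
- tray: Fixed shallow wooden tray 150 x 130 mm (x, y) and 16 mm high, walls and floor 5 mm thick. Origin: centre of its underside, z up.
- loupe: Black eye loupe standing on the bench, 38 mm in diameter, 34 mm high; origin at the centre of its foot. Leave alone.
- oil: Small amber oil bottle with a black cap, 32 mm in diameter, 70 mm high; origin at the centre of its foot. Leave alone.
- driver: Small yellow-handled screwdriver lying on the bench, 130 mm long along its x; origin at its middle, on the underside. Leave alone.

How it is judged:
By the outcome, as a careful person would: the job done as asked, in the order asked, and still so for the second after the job is handed in, while the arm keeps its last pose, push and grip.
It also fails if it takes over 58 s, if anything falls off the work surface, if the arm or the gripper's body presses on something with over 40 N, if the wrist force passes 120 N, or if a joint passes its speed limit or range.

### The arm

A 6-joint arm with a two-finger parallel gripper is mounted at the origin on the work surface. World frame = base frame: x ahead of the robot, y to its left, z up, the work surface at z = 0. Lengths are in mm, angles in degrees, forces in N, time in s.
With the tool pointing down it reaches from about 300 to 850 mm from the base axis. Payload 4.2 kg.
Tool frame: the origin (TCP) lies at the very end of the fingers, on their centre line; the grasp point (between the pads) lies 19 mm behind it; z points along the fingers, y is the line along which they close (so a half turn about z gives the same grasp; the last joint's range is limited). The gripper opens to 91 mm and grips with 3 to 60 N. Pads are 32 mm wide; open, the fingers measure 118 mm over their backs; the gripper's body (76 mm by 178 mm) begins 60 mm behind the grasp point.
Start: joints at [-77.063, 18.312, 89.639, -0, 72.044, -1.146], TCP at [139.918, -557.733, 213.976] pointing down, gripper open.
Joint ranges: [-177.97, 177.97], [-48.28, 115.42], [12.27, 149.76], [-77.06, 257.06], [2.81, 150.46], [-146.56, 146.56]. Speed limits (degrees/s): [147.25, 147.25, 180, 180, 180, 180].

### API

Orientations are given as a 3x3 rotation matrix whose columns are the frame's x, y, z axes.
In Python, from station import arm, vision gives the robot as it stands.
- The arm moves only by the shell command python3 -m inch 'ROWS' [OPENING]. ROWS is JSON, a list of rows, each a list of 2 entries, a list of its own where there are three numbers: the shift along the tool's x, y, z in cm, then the turn about the tool's z in rad. In form: [[[tx, ty, tz], yaw], ...]. A call has exactly 5 rows; each row is the pose to reach, as a shift and turn from the pose commanded when the call began, along the tool's axes at that moment; what a row does not reach only later rows make up. A row lasts 1/10 s, in which the tool goes at most 50 mm and 8.59 degrees, less where a joint would pass 70% of its speed; a pose out of reach is approached as far as the arm can. A call with a gripper value outside its range is refused whole. OPENING is the opening, from -1 (shut) to 1 (fully open), set as the call begins (- or left out, the last holds). The fingers move at their own pace and stop on an object; the grip force is fixed at half the most. Time passes only in rows, so rows that repeat a pose let the fingers close, or fill a call up. It gives the time, the measured TCP pose, the force, the opening and the grip force at its end, in the units of the state.
- arm.read_state(): the state, without advancing time (a new reading comes with each control period).
- vision.camera(name): name is "scene" or "top" or "wrist"; returns (picture, depth): 384x512x3 uint8, blue, green, red; 384x512 float32, mm along the optical axis (not along the pixel's ray), 0 where there is no reading.
- vision.calibration(name): a dict with "fx", "fy", "cx", "cy" (pixels), "extrinsics" (4x4, takes a point from camera to world coordinates). Camera axes: x right, y up, looking along -z (the intrinsics and any distortion apply to the point x, -y, -z); pixel columns grow to the right and rows downward; lengths in mm; the calibration is good to about 2 mm. A picture is of the moment at which its call begins: read the wrist's pose just before it. calibration takes no time and is no camera call; for the wrist camera it gives the pose at the moment of the call.
- arm.job_done(): hands the job in; it is judged then, once.
The state is a dict: "t": time; "joint_positions": joint angles; "dq": joint speeds; "effort": joint torques, N m; "tool_pos": TCP position; "tool_rot": TCP orientation; "contact_force": force on the tool from outside, world axes, zero at the start; "ft_torque": the same for the moment, N m; "grip_width": finger opening in mm; "grip_force": force on a finger pad.
Only numpy, scipy, OpenCV 4.12 (cv2) and the standard library are available. Lean on these libraries where they do the work, as an engineer would, in place of code of your own. Each camera call takes 0.05 s, during which the arm holds its last target. There are 200 camera calls.

## Working session

There is one attempt and no reset: what is moved stays moved. The work goes in short steps, Python scripts to look and compute and a shell command to move; the robot and the scene stay as the last step left them, time stands still between calls to the robot, and variables do not carry over. Pictures are saved under pics/ and viewed, at most 10 in all, crops included, and the job is handed in when it is done.

```bash
ls; mkdir -p pics
python3 - <<'E'
from station import arm, vision
import cv2,numpy as np
s=arm.read_state();print({k:np.round(v,3).tolist() for k,v in s.items()})
ims=[]
for n in ("scene","top","wrist"):
    p,d=vision.camera(n); ims.append(p); np.savez(f"{n}0.npz",p=p,d=d)
    c=vision.calibration(n);print(n,c["fx"],c["fy"],c["cx"],c["cy"],np.round(c["extrinsics"],3).tolist(),[k for k in c])
im=np.hstack([ims[0],ims[1]]);
cv2.imwrite("pics/a.png",cv2.resize(im,(800,300)))
cv2.imwrite("pics/top.png",ims[1])
E
```

```text
pics
{'t': 0.0, 'joint_positions': [-77.063, 18.351, 89.706, -0.001, 72.042, -1.146], 'dq': [-0.001, 0.017, 0.047, -0.026, 0.041, -0.061], 'effort': [-0.001, -41.247, -23.197, 0.073, 0.046, -0.0], 'tool_pos': [139.794, -557.237, 213.124], 'tool_rot': [[0.97, 0.243, -0.0], [0.243, -0.97, 0.002], [0.0, -0.002, -1.0]], 'contact_force': [-0.78, -0.047, -0.642], 'ft_torque': [0.033, 0.011, -0.036], 'grip_force': 0.0, 'grip_width': 91.257}
scene 475.8002394007668 475.8002394007668 257.2576989095556 196.2937184606216 [[-0.176, -0.581, 0.795, 1341.089], [0.984, -0.121, 0.13, 101.832], [0.021, 0.805, 0.593, 594.63], [0.0, 0.0, 0.0, 1.0]] ['fx', 'fy', 'cx', 'cy', 'extrinsics']
top 355.80350496134696 355.80350496134696 256.12144828875813 183.07553184057085 [[-0.019, 0.988, -0.156, 505.7], [-1.0, -0.018, 0.013, -1.517], [0.011, 0.156, 0.988, 835.068], [0.0, 0.0, 0.0, 1.0]] ['fx', 'fy', 'cx', 'cy', 'extrinsics']
wrist 341.31378003381474 341.31378003381474 254.84750815938628 192.52668011930336 [[0.244, 0.937, 0.249, 210.598], [-0.97, 0.237, 0.061, -540.263], [-0.001, -0.256, 0.967, 384.953], [0.0, 0.0, 0.0, 1.0]] ['fx', 'fy', 'cx', 'cy', 'extrinsics']
```

View pics/a.png

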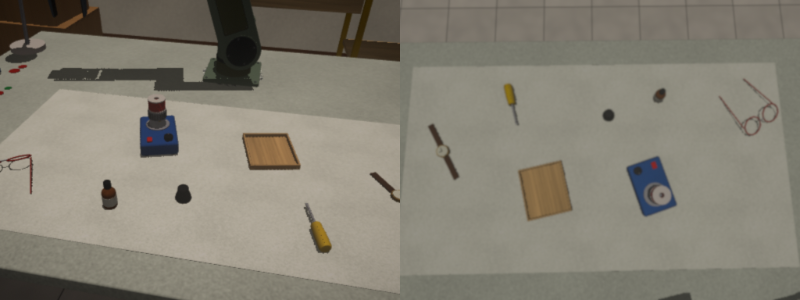

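View pics/top.png

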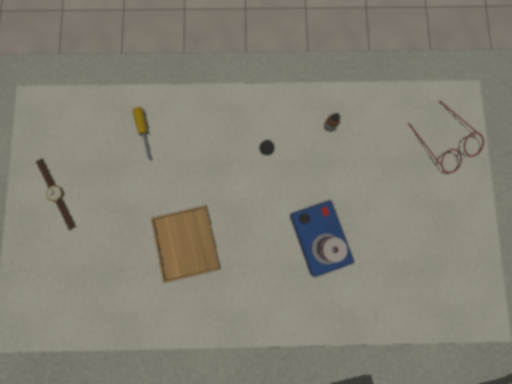

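The top view shows the bobbin's top flange at about (335,249) on the blue winder, the tray at (186,243), the loupe at (267,147), the oil at (332,122) and the driver at (142,133). The scene view shows the same things from the front.

```bash
cat > h.py <<'E'
from station import arm, vision
import cv2,numpy as np
def ray(c,u,v):
    E=np.array(c["extrinsics"]);d=np.array([(u-c["cx"])/c["fx"],-(v-c["cy"])/c["fy"],-1.])
    return E[:3,3],E[:3,:3]@d
def plane(c,u,v,z):
    o,d=ray(c,u,v);return o+d*(z-o[2])/d[2]
def tri(c1,p1,c2,p2):
    o1,d1=ray(c1,*p1);o2,d2=ray(c2,*p2)
    s=np.linalg.lstsq(np.c_[d1,-d2],o2-o1,rcond=None)[0]
    a,b=o1+s[0]*d1,o2+s[1]*d2
    return (a+b)/2,np.linalg.norm(a-b)
def cloud(c,d):
    v,u=np.mgrid[:384,:512];P=np.stack([(u-c["cx"])/c["fx"]*d,-(v-c["cy"])/c["fy"]*d,-d],-1)
    E=np.array(c["extrinsics"]);return P@E[:3,:3].T+E[:3,3]
def big(m):
    cs=cv2.findContours(m.astype(np.uint8),cv2.RETR_EXTERNAL,cv2.CHAIN_APPROX_NONE)[0]
    return max(cs,key=cv2.contourArea)
E
python3 - <<'E'
from h import *
for n in("top","scene"):
    f=np.load(n+"0.npz");p,d=f["p"],f["d"];c=vision.calibration(n);P=cloud(c,d)
    hsv=cv2.cvtColor(p,cv2.COLOR_BGR2HSV)
    blue=(hsv[...,0]>100)&(hsv[...,0]<130)&(hsv[...,1]>120)
    k=big(blue);r=cv2.minAreaRect(k)
    print(n,"blue",r,[np.round(plane(c,*q,40)[:2]).tolist() for q in cv2.boxPoints(r)])
    near=P[...,2]
    x,y,w,h=cv2.boundingRect(k)
    roi=np.zeros_like(blue);roi[max(0,y-70):y+h+10,x-10:x+w+15]=1
    m=roi&(near>116)&(near<130)&(d>0)
    print(n,"bobtop",m.sum(),np.round(P[m].mean(0),1) if m.any() else "", "zmax",near[roi&(d>0)].max())
    fl=roi&(hsv[...,1]<60)&(hsv[...,2]>120)&(near>60)
    if fl.sum()>20:
        k=big(fl);print("flange ellipse",cv2.fitEllipse(k))
    wood=(hsv[...,0]>8)&(hsv[...,0]<24)&(hsv[...,1]>90)&(hsv[...,2]>50)
    k=big(wood);r=cv2.minAreaRect(k);print("tray",r,[np.round(plane(c,*q,16)[:2]).tolist() for q in cv2.boxPoints(r)])
    M=np.zeros_like(blue,np.uint8);cv2.drawContours(M,[k],-1,1,-1);M=cv2.erode(M,np.ones((9,9)));print("floor z",np.median(near[M>0]),P[M>0].mean(0))
    cv2.imwrite(f"pics/{n}c.png",cv2.resize(p[max(0,y-70):y+h+30,x-30:x+w+30],None,fx=4,fy=4,interpolation=cv2.INTER_CUBIC));print(p[max(0,y-70):y+h+30,x-30:x+w+30].shape,x-30,max(0,y-70))
E
```

```text
top blue ((321.4488830566406, 238.10946655273438), (64.76030731201172, 41.43634796142578), 70.01689147949219) [[558.0, -89.0], [588.0, -177.0], [454.0, -219.0], [425.0, -132.0]]
top bobtop 436 [ 482.1 -164.3  121.8] zmax 124.96979834476747
flange ellipse ((334.5743408203125, 249.4392547607422), (21.62346649169922, 22.83606719970703), 171.40858459472656)
tray ((184.66009521484375, 243.6938018798828), (64.75953674316406, 57.63898849487305), 77.00537872314453) [[557.0, 233.0], [584.0, 105.0], [442.0, 72.0], [416.0, 197.0]]
floor z 4.509537963129787 [499.20372809 153.33340634   6.14633859]
(173, 120, 3) 262 132
scene blue ((202.46615600585938, 167.39076232910156), (36.8875617980957, 45.70729446411133), 86.8201675415039) [[461.0, -224.0], [429.0, -126.0], [570.0, -88.0], [598.0, -176.0]]
scene bobtop 238 [ 488.6 -162.1  121. ] zmax 125.6474716375468
flange ellipse ((199.8302764892578, 125.46714782714844), (9.33185863494873, 22.34449577331543), 87.83184814453125)
tray ((347.0, 193.5), (45.0, 72.0), 90.0) [[447.0, 75.0], [414.0, 233.0], [579.0, 228.0], [607.0, 89.0]]
floor z 4.482318654957112 [504.21129626 153.68533705   7.17586928]
(139, 107, 3) 150 78
```

```bash
python3 -c "
from h import *
print(tri(vision.calibration('top'),(334.57,249.44),vision.calibration('scene'),(199.83,125.47)))"
python3 -m inch '[[[4,-2.8,-1],0],[[8,-5.5,-2],0],[[12,-8.3,-3],0],[[16,-11,-4],0],[[20,-14,-4.5],0]]'
python3 -m inch '[[[4,-2.8,0],0],[[8,-5.5,0],0],[[12,-8.3,0],0],[[16,-11,0],0],[[20,-14,0],0]]'
python3 -m inch '[[[1,-0.6,0],0],[[2,-1.2,0],0],[[2.8,-1.8,0],0],[[2.8,-1.8,0],0],[[2.8,-1.8,0],0]]'
python3 - <<'E'
from h import *
p,d=vision.camera("wrist");cv2.imwrite("pics/w1.png",p);c=vision.calibration("wrist");np.savez("w1.npz",p=p,d=d,c=c)
P=cloud(c,d);m=(abs(P[...,2]-122)<8)&(d>0)&(abs(P[...,0]-484)<60)&(abs(P[...,1]+164)<60);print(m.sum(),np.median(P[m],0),P[m].mean(0))
E
```

```text
(array([ 482.79113378, -164.11245694,  120.36177371]), np.float64(0.30684884447960226))
t: 0.65
tool_pos: [300.8, -372.3, 259.6]
tool_rot: [[0.97, 0.243, 0.001], [0.243, -0.97, -0.001], [0.001, 0.001, -1.0]]
contact_force: [1.2, -0.3, 0.4]
grip_width: 91.1
grip_force: 0.0
t: 1.15
tool_pos: [460.6, -187.4, 258.8]
tool_rot: [[0.97, 0.243, 0.0], [0.243, -0.97, -0.0], [-0.0, 0.0, -1.0]]
contact_force: [0.3, -1.1, -0.2]
grip_width: 91.5
grip_force: 0.0
t: 1.65
tool_pos: [481.8, -165.6, 258.9]
tool_rot: [[0.97, 0.242, -0.001], [0.242, -0.97, -0.0], [-0.001, 0.0, -1.0]]
contact_force: [-0.1, 0.1, -0.2]
grip_width: 91.1
grip_force: 0.0
1911 [ 484.19181046 -162.96916278  122.79483285] [ 484.19252667 -162.9926836   122.73173283]
```

View pics/w1.png

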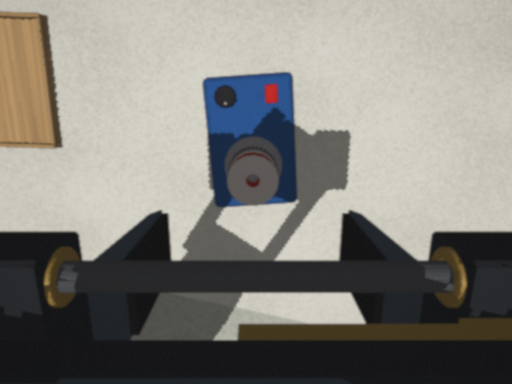

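The wrist view shows the bobbin's top centred at about (253,180) between the open fingers, with the knob at (225,97) and the switch at (271,93), both well away from it. All three views agree on about (483.5,-163.5,122), so I'm going down to grasp.

```bash
python3 -m inch '[[[0.2,-0.15,4],0],[[0.2,-0.15,8],0],[[0.2,-0.15,11.5],0],[[0.2,-0.15,11.5],0],[[0.2,-0.15,11.5],0]]' | sed -n 2,4p
python3 -m inch '[[[0,0,2],0],[[0,0,4],0],[[0,0,5.2],0],[[0,0,5.2],0],[[0,0,5.2],0]]' | sed -n 2,4p
python3 -m inch '[[[0,0,0],0],[[0,0,0],0],[[0,0,0],0],[[0,0,0],0],[[0,0,0],0]]' -1
python3 -m inch '[[[0,0,0],0],[[0,0,0],0],[[0,0,0],0],[[0,0,0],0],[[0,0,0],0]]'
```

```text
tool_pos: [484.0, -163.6, 144.6]
tool_rot: [[0.97, 0.242, 0.0], [0.242, -0.97, -0.0], [0.0, 0.0, -1.0]]
contact_force: [-0.3, -0.0, 0.7]
tool_pos: [485.0, -163.3, 93.2]
tool_rot: [[0.97, 0.243, 0.002], [0.243, -0.97, -0.001], [0.002, 0.002, -1.0]]
contact_force: [1.1, -0.1, 0.2]
t: 3.2
tool_pos: [484.0, -162.8, 92.0]
tool_rot: [[0.97, 0.243, 0.0], [0.243, -0.97, -0.0], [0.0, 0.0, -1.0]]
contact_force: [0.4, 0.3, -0.9]
grip_width: 54.2
grip_force: 0.0
t: 3.7
tool_pos: [484.0, -162.8, 91.9]
tool_rot: [[0.97, 0.243, 0.0], [0.243, -0.97, -0.0], [-0.0, 0.0, -1.0]]
contact_force: [0.4, 0.2, 1.3]
grip_width: 48.6
grip_force: 30.0
```

```bash
python3 -m inch '[[[0,0,-1],0],[[0,0,-2],0],[[0,0,-3.5],0],[[0,0,-5.5],0],[[0,0,-7.5],0]]' | sed -n 2,6p
python3 -m inch '[[[1,-3,0],0],[[2,-7,0],0],[[3.4,-11,0],0],[[4.6,-15,0],0],[[5.9,-19,0],0]]' | sed -n 2,6p
python3 -m inch '[[[1.2,-4,0],0],[[2.4,-8,0],0],[[3.4,-11.2,0],0],[[3.4,-11.2,0],0],[[3.4,-11.2,0],0]]' | sed -n 2,6p
python3 - <<'E'
from h import *
p,d=vision.camera("wrist");p2,_=vision.camera("top");cv2.imwrite("pics/w2.png",np.hstack([cv2.resize(p,(400,300)),cv2.resize(p2[150:330,100:340],(400,300))]))
E
```

```text
tool_pos: [484.0, -162.8, 168.5]
tool_rot: [[0.97, 0.243, 0.001], [0.243, -0.97, -0.0], [0.001, 0.001, -1.0]]
contact_force: [0.7, 0.1, -0.6]
grip_width: 48.4
grip_force: 30.0
tool_pos: [495.0, 37.4, 168.1]
tool_rot: [[0.97, 0.243, 0.002], [0.243, -0.97, -0.0], [0.002, 0.0, -1.0]]
contact_force: [0.6, 0.0, -1.2]
grip_width: 47.8
grip_force: 30.0
tool_pos: [500.6, 153.2, 167.5]
tool_rot: [[0.969, 0.245, 0.001], [0.245, -0.969, -0.0], [0.001, 0.001, -1.0]]
contact_force: [0.2, 0.6, -1.2]
grip_width: 47.9
grip_force: 30.0
```

View pics/w2.png

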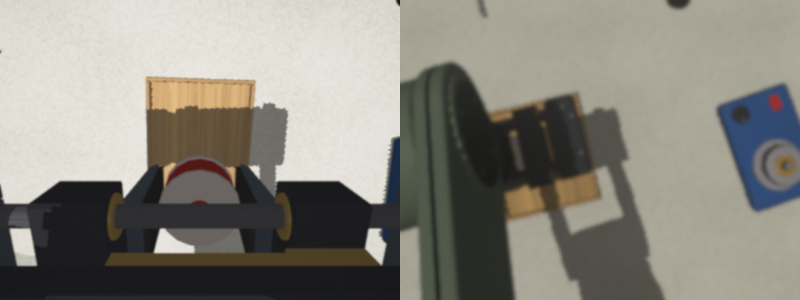

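The bobbin is upright in the gripper over the tray at (200,200) in the left image. The collar is still on the winder at (777,165) on the right. Now I'll lower it.

```bash
python3 -m inch '[[[0,0,4],0],[[0,0,8],0],[[0,0,12],0],[[0,0,14],0],[[0,0,14.6],0]]' | sed -n 2,6p
python3 -m inch '[[[0,0,0.4],0],[[0,0,0.6],0],[[0,0,0.8],0],[[0,0,0.9],0],[[0,0,1.0],0]]' | sed -n 2,6p
python3 -m inch '[[[0,0,0],0],[[0,0,0],0],[[0,0,0],0],[[0,0,0],0],[[0,0,0],0]]' | sed -n 2,6p
```

```text
tool_pos: [499.1, 150.9, 18.8]
tool_rot: [[0.97, 0.241, -0.005], [0.241, -0.97, -0.002], [-0.005, 0.0, -1.0]]
contact_force: [-0.6, -1.0, -0.8]
grip_width: 47.9
grip_force: 30.0
tool_pos: [501.1, 152.9, 11.5]
tool_rot: [[0.97, 0.243, 0.001], [0.243, -0.97, 0.0], [0.001, 0.0, -1.0]]
contact_force: [-0.1, 0.4, -0.7]
grip_width: 48.2
grip_force: 30.0
tool_pos: [500.7, 152.8, 10.9]
tool_rot: [[0.97, 0.243, 0.0], [0.243, -0.97, -0.0], [0.0, 0.0, -1.0]]
contact_force: [-0.3, -0.2, -0.3]
grip_width: 48.1
grip_force: 30.0
```

```bash
python3 -m inch '[[[0,0,0.05],0],[[0,0,0.1],0],[[0,0,0.15],0],[[0,0,0.15],0],[[0,0,0.15],0]]' | sed -n 2,4p
python3 -m inch '[[[0,0,0.05],0],[[0,0,0.1],0],[[0,0,0.1],0],[[0,0,0.1],0],[[0,0,0.1],0]]' | sed -n 2,4p
```

```text
tool_pos: [500.7, 152.7, 9.4]
tool_rot: [[0.97, 0.243, 0.0], [0.243, -0.97, -0.0], [-0.0, 0.0, -1.0]]
contact_force: [-0.1, -0.2, -0.5]
tool_pos: [500.8, 152.8, 8.9]
tool_rot: [[0.97, 0.243, 0.0], [0.243, -0.97, 0.0], [0.0, 0.0, -1.0]]
contact_force: [-1.6, -0.9, 5.3]
```

```bash
python3 -m inch '[[[0,0,0],0],[[0,0,0],0],[[0,0,0],0],[[0,0,0],0],[[0,0,0],0]]' 0.36 | sed -n 4,6p
python3 -m inch '[[[0,0,-2],0],[[0,0,-5],0],[[0,0,-9],0],[[0,0,-13],0],[[0,0,-15],0]]' | sed -n 2,6p
python3 -m inch '[[[-1.2,4,0],0],[[-2.4,8,0],0],[[-3.7,12,0],0],[[-4.9,16,0],0],[[-6.1,20,0],0]]' | sed -n 2,6p
python3 -m inch '[[[-1.2,4,0],-0.14],[[-2.4,8,0],-0.28],[[-3.2,10.2,0],-0.42],[[-3.2,10.2,0],-0.56],[[-3.2,10.2,0],-0.7]]' 1 | sed -n 2,6p
python3 - <<'E'
from h import *
for n in("top","wrist"):
    p,d=vision.camera(n);np.savez(n+"3.npz",p=p,d=d,c=vision.calibration(n));
    if n=="top":a=cv2.resize(p[170:320,130:380],(500,300))
    else:b=cv2.resize(p,(300,300))
cv2.imwrite("pics/w3.png",np.hstack([a,b]))
E
```

```text
contact_force: [-0.9, 0.2, 0.2]
grip_width: 62.0
grip_force: 0.0
tool_pos: [502.2, 153.2, 161.9]
tool_rot: [[0.97, 0.243, 0.006], [0.243, -0.97, 0.001], [0.006, -0.0, -1.0]]
contact_force: [0.4, 0.6, 0.5]
grip_width: 61.8
grip_force: 0.0
tool_pos: [489.8, -57.6, 158.5]
tool_rot: [[0.97, 0.244, 0.0], [0.244, -0.97, -0.0], [0.0, 0.0, -1.0]]
contact_force: [1.1, -0.7, -0.4]
grip_width: 61.8
grip_force: 0.0
tool_pos: [483.6, -163.8, 158.2]
tool_rot: [[0.582, 0.813, -0.0], [0.813, -0.582, 0.0], [-0.0, -0.0, -1.0]]
contact_force: [-0.7, 0.8, -0.3]
grip_width: 91.1
grip_force: 0.0
```

View pics/w3.png

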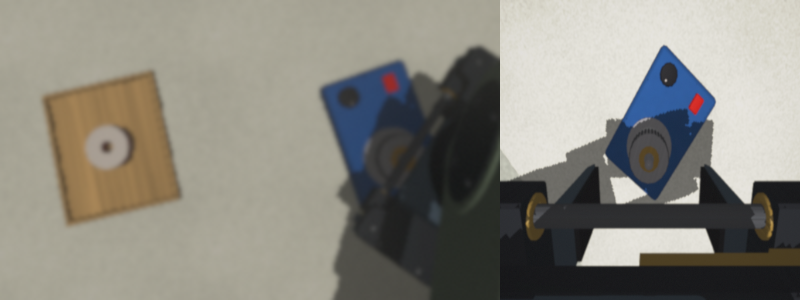

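The bobbin stands upright in the middle of the tray at (107,147). The collar and spindle are in the wrist view at about (649,150). Next I'll measure the collar's height and centre from two wrist poses.

```bash
python3 -m inch '[[[0,0,0],-0.14],[[0,0,0],-0.28],[[0,0,0],-0.42],[[0,0,0],-0.56],[[0,0,0],-0.7]]' | sed -n 2,3p
python3 - <<'E'
from h import *
p,d=vision.camera("wrist");np.savez("wrist4.npz",p=p,d=d,c=vision.calibration("wrist"))
for n in ("wrist3","wrist4"):
    f=np.load(n+".npz",allow_pickle=True);c=f["c"].item();P=cloud(c,f["d"]);d=f["d"]
    r=np.hypot(P[...,0]-484,P[...,1]+163.5);ok=(d>0)&(r<40)
    for lo,hi in((104,114),(80,96)):
        m=ok&(P[...,2]>lo)&(P[...,2]<hi);q=P[m]
        print(n,lo,m.sum(),"med z",np.median(q[:,2]).round(1),"mean",q.mean(0).round(1))
        if m.sum()>30 and lo==80:
            m&=abs(P[...,2]-np.median(q[:,2]))<3
            (u,v),ax,an=cv2.fitEllipse(cv2.convexHull(big(m)));print("ell",(u,v),ax,plane(c,u,v,88).round(1))
E
```

```text
tool_pos: [483.9, -162.5, 158.4]
tool_rot: [[-0.078, 0.997, -0.0], [0.997, 0.078, -0.0], [-0.0, -0.0, -1.0]]
wrist3 104 165 med z 108.2 mean [ 484.1 -162.1  108. ]
wrist3 80 3329 med z 88.8 mean [ 484.8 -161.2   88.6]
ell (253.56932067871094, 201.45733642578125) (65.46214294433594, 68.16767883300781) [ 484.4 -161.9   88. ]
wrist4 104 168 med z 108.1 mean [ 483.2 -162.3  108. ]
wrist4 80 3316 med z 88.8 mean [ 483.2 -161.4   88.6]
ell (253.00843811035156, 201.7965545654297) (65.10809326171875, 67.87328338623047) [ 483.2 -162.    88. ]
```

```bash
python3 -m inch '[[[0,0,3],0],[[0,0,6],0],[[0,0,8],0],[[0,0,9.5],0],[[0,0,10.0],0]]' 0.54 | sed -n 2,6p
python3 -m inch '[[[0,0,0],0],[[0,0,0],0],[[0,0,0],0],[[0,0,0],0],[[0,0,0],0]]' -1| sed -n 2,6p
python3 -m inch '[[[0,0,0],0],[[0,0,0],0],[[0,0,0],0],[[0,0,0],0],[[0,0,0],0]]' | sed -n 2,6p
```

```text
tool_pos: [483.0, -162.2, 56.9]
tool_rot: [[-0.071, 0.997, -0.003], [0.997, 0.071, 0.001], [0.001, -0.003, -1.0]]
contact_force: [-0.4, 0.4, -0.7]
grip_width: 70.4
grip_force: 0.0
tool_pos: [483.2, -162.8, 58.8]
tool_rot: [[-0.075, 0.997, -0.001], [0.997, 0.075, -0.0], [-0.0, -0.001, -1.0]]
contact_force: [-4.8, 0.1, 2.8]
grip_width: 50.0
grip_force: 30.0
tool_pos: [483.3, -162.9, 58.5]
tool_rot: [[-0.075, 0.997, -0.001], [0.997, 0.075, -0.0], [-0.0, -0.001, -1.0]]
contact_force: [-4.9, -0.4, 4.0]
grip_width: 49.9
grip_force: 30.0
```

```bash
python3 -m inch '[[[0,-0.05,0.1],0],[[0,-0.05,0.2],0],[[0,-0.05,0.3],0],[[0,-0.05,0.4],0],[[0,-0.05,0.4],0]]' | sed -n 2,6p
python3 -m inch '[[[0,0,0],0.04],[[0,0,0],0.08],[[0,0,0],0.12],[[0,0,0],0.16],[[0,0,0],0.2]]' | sed -n 2,6p
```

```text
tool_pos: [483.4, -163.0, 54.8]
tool_rot: [[-0.075, 0.997, -0.0], [0.997, 0.075, -0.0], [-0.0, -0.0, -1.0]]
contact_force: [-4.7, 0.3, 6.1]
grip_width: 49.8
grip_force: 30.0
tool_pos: [483.6, -163.5, 54.8]
tool_rot: [[0.126, 0.992, 0.0], [0.992, -0.126, -0.001], [-0.001, 0.001, -1.0]]
contact_force: [-5.1, -2.9, 5.4]
grip_width: 50.1
grip_force: 30.0
```

```bash
python3 -m inch '[[[-0.03,-0.05,0],0.05],[[-0.05,-0.1,0],0.1],[[-0.05,-0.1,0],0.15],[[-0.05,-0.1,0],0.2],[[-0.05,-0.1,0],0.25]]' | sed -n 2,6p
python3 -m inch '[[[0,0,0],0.04],[[0,0,0],0.08],[[0,0,0],0.12],[[0,0,0],0.16],[[0,0,0],0.16]]' | sed -n 2,6p;python3 -c "
from h import *
print(arm.read_state()['ft_torque'])"
```

```text
tool_pos: [483.4, -163.7, 55.1]
tool_rot: [[0.368, 0.93, 0.002], [0.93, -0.368, -0.001], [-0.0, 0.003, -1.0]]
contact_force: [-3.3, -0.8, 5.3]
grip_width: 50.4
grip_force: 30.0
tool_pos: [483.3, -163.7, 55.0]
tool_rot: [[0.51, 0.86, 0.002], [0.86, -0.51, -0.001], [0.0, 0.002, -1.0]]
contact_force: [-3.8, -1.4, 5.2]
grip_width: 49.9
grip_force: 30.0
[-0.27326631  0.59793249  0.03035151]
```

```bash
cat > t.py <<'E'
from h import *
s=arm.read_state();print(s['t'],s['tool_pos'].round(1) if hasattr(s['tool_pos'],'round') else s['tool_pos'],'yaw',round(float(np.arctan2(s['tool_rot'][1][0],s['tool_rot'][0][0])),3),'F',np.round(s['contact_force'],1),'T',np.round(s['ft_torque'],2))
E
python3 -m inch '[[[0,0,0],0.03],[[0,0,0],0.06],[[0,0,0],0.09],[[0,0,0],0.12],[[0,0,0],0.12]]' >/dev/null; python3 t.py
python3 -m inch '[[[0,0,0],0.03],[[0,0,0],0.06],[[0,0,0],0.09],[[0,0,0],0.12],[[0,0,0],0.12]]' >/dev/null; python3 t.py
```

```text
14.45 [ 483.3 -163.7   55. ] yaw 0.915 F [-3.6 -0.8  5.5] T [-0.28  0.63  0.  ]
14.95 [ 483.2 -163.7   55. ] yaw 0.796 F [-4.1 -1.9  6. ] T [-0.25  0.66 -0.01]
```

```bash
python3 -m inch '[[[0,0,0],0.03],[[0,0,0],0.06],[[0,0,0],0.09],[[0,0,0],0.12],[[0,0,0],0.12]]' >/dev/null; python3 t.py
```

```text
15.45 [ 483.1 -163.6   55. ] yaw 0.675 F [-3.9 -0.3  6.4] T [-0.17  0.67  0.01]
```

```bash
python3 -m inch '[[[-0.04,-0.03,0],0.03],[[-0.08,-0.06,0],0.06],[[-0.08,-0.06,0],0.09],[[-0.08,-0.06,0],0.12],[[-0.08,-0.06,0],0.12]]' >/dev/null; python3 t.py
```

```text
15.95 [ 483.  -163.6   55.2] yaw 0.555 F [-1.5 -0.2  5.8] T [-0.01  0.39 -0.01]
```

```bash
python3 -m inch '[[[0,0,0],0.03],[[0,0,0],0.06],[[0,0,0],0.09],[[0,0,0],0.12],[[0,0,0],0.12]]' >/dev/null; python3 t.py
```

```text
16.45 [ 483.  -163.6   55.2] yaw 0.435 F [-2.  -0.1  5.8] T [-0.04  0.36  0.01]
```

```bash
python3 -m inch '[[[0,0,0],0.03],[[0,0,0],0.06],[[0,0,0],0.09],[[0,0,0],0.12],[[0,0,0],0.12]]' >/dev/null; python3 t.py
```

```text
16.95 [ 483.  -163.6   55.1] yaw 0.315 F [-0.9  0.5  4.4] T [-0.1   0.29  0.02]
```

```bash
python3 -m inch '[[[0,0,0],0.03],[[0,0,0],0.06],[[0,0,0],0.09],[[0,0,0],0.1],[[0,0,0],0.1]]' >/dev/null; python3 t.py
```

```text
17.45 [ 482.6 -163.5   54.4] yaw 0.216 F [ 1.7 -1.3 -2.3] T [-0.09 -0.36 -0.  ]
```

```bash
python3 -m inch '[[[0,0,0],0.03],[[0,0,0],0.06],[[0,0,0],0.09],[[0,0,0],0.1],[[0,0,0],0.1]]' >/dev/null; python3 t.py
```

```text
17.95 [ 482.4 -163.5   54.6] yaw 0.116 F [ 4.  -0.7 -2.9] T [-0.2  -0.67  0.03]
```

```bash
python3 -m inch '[[[0.05,0,0.1],0],[[0.05,0,0.2],0],[[0.05,0,0.3],0],[[0.05,0,0.4],0],[[0.05,0,0.4],0]]' >/dev/null; python3 t.py
```

```text
18.45 [ 482.4 -163.5   50.6] yaw 0.116 F [ 3.4 -1.8  1.3] T [-0.43 -0.58  0.01]
```

Below the 7 mm stop with only light force, so the collar is keyed. Pushing it home.

```bash
python3 -m inch '[[[0,0,0.1],0],[[0,0,0.2],0],[[0,0,0.3],0],[[0,0,0.35],0],[[0,0,0.35],0]]' >/dev/null; python3 t.py
python3 -m inch '[[[0,0,0.05],0],[[0,0,0.1],0],[[0,0,0.1],0],[[0,0,0.1],0],[[0,0,0.1],0]]' >/dev/null; python3 t.py
```

```text
18.95 [ 482.4 -163.5   47.5] yaw 0.116 F [ 2.8 -2.7  5.7] T [-0.42 -0.46 -0.01]
19.45 [ 482.4 -163.5   47.2] yaw 0.116 F [ 1.2 -2.4 12. ] T [-0.26 -0.16 -0.03]
```

```bash
python3 -m inch '[[[0,0,0.05],0],[[0,0,0.1],0],[[0,0,0.1],0],[[0,0,0.1],0],[[0,0,0.1],0]]' |tail -2; python3 t.py
python3 - <<'E'
from h import *
f,_=vision.camera("scene");t,_=vision.camera("top");p,d=vision.camera("wrist");c=vision.calibration("wrist");P=cloud(c,d)
r=np.hypot(P[...,0]-483.5,P[...,1]+162.5);m=(d>0)&(r<23)&(r>9)&(P[...,2]>60)&(P[...,2]<95);print(m.sum(),np.median(P[m][:,2]),np.percentile(P[m][:,2],[10,90]))
m=(d>0)&(r<5)&(P[...,2]>95)&(P[...,2]<115);print("spindle top",m.sum(),np.median(P[m][:,2]))
cv2.imwrite("pics/f.png",np.vstack([cv2.resize(np.hstack([f,t]),(800,300)),np.hstack([cv2.resize(f[90:210,150:300],(400,300)),cv2.resize(p,(400,300))])]))
E
```

```text
grip_width: 50.0
grip_force: 30.0
19.95 [ 482.5 -163.5   47.1] yaw 0.116 F [-0.1 -2.1 18.2] T [-0.07  0.19 -0.01]
3594 76.80649743360586 [75.97606836 77.59814568]
spindle top 424 108.50916318879074
```

View pics/f.png

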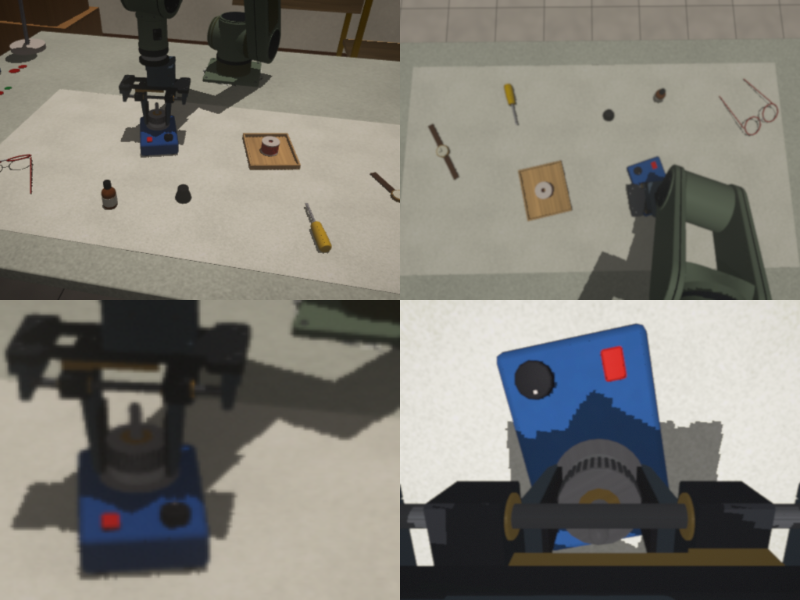

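The collar top measures 76.8 mm, down 12 mm from 88.8. It is hard against its seat under 18 N and still gripped. The bobbin stands in the tray at (543,190) in the top view, and the loupe, oil and driver haven't moved.

```bash
python3 -c "
from station import arm
print(arm.job_done())"
```

```text
the job is handed in; nothing more can be done
None
```

The job is handed in: the bobbin stands upright in the tray, and the collar is keyed over the pin and held flat on its seat by the gripper at about 18 N; the loupe, oil bottle and screwdriver were left where they were.

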